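# Park the loaded coffee tray on the sloping dock

### The job

Park the wooden tray with the cup and sugar pot on it: slide it, without lifting it, up the shallow ramp between the guide rails until it stands square against the sprung rubber stop at the top with the bumper pushed fully in, and leave it resting there. Someone re-clamps the stop at a different place each time, so feel for it and do not ram it; the cup and the pot must stay standing on the tray, and everything else stays where it is.

Things in the scene. Friction and masses are not known exactly. Their poses are not given: they have to be found in the camera images.
- dock: Sloping white and aluminium tray dock fixed on the trolley top. Origin: table height, middle of the ramp's foot line; x is level and points up the ramp, y across it to the left, z up. The ramp surface starts level with the table at x=0 (no step) and rises at 0.105 rad (6 degrees) for 340 mm. A sprung stop stands across its top.
- rail_mouth (a point): Point on the ramp surface midway between the lower ends of the guide rails' straight part, 84 mm up the slope from the foot line. The rails stand 16 mm above the ramp; inside they are 178 mm apart from here up; below here they flare out to about 206 mm apart near x=20 mm.
- stop_zone (a point): Fixed point on the ramp, mid-way in the stop's range: 260 mm up the slope from the foot line. The real bumper face (flat rubber bar 150 mm wide, 3 to 33 mm above the ramp, on a white crossbar with two black knobs) is clamped anywhere within 25 mm up or down the slope from here, unreported. It gives 6 mm on a spring (0.3 N at touch, about 1.2 N fully in), then is solid.
- tray_mid (a point): Centre (half-way up) of the loose open wooden tray: 150 mm long (x), 160 wide (y), 36 high, walls 8 thick, floor 6, flat underside. Its +x end is the front, to meet the stop; z up. It starts flat on the table below the ramp. About 60 mm of free floor lies between its rear (-x) wall and the load, so that wall can be pinched from above.
- tray: The same tray; origin at the centre of its underside, same axes as tray_mid. With its load it weighs about 0.5 to 0.7 kg; sliding it takes a steady push of a few newtons (varies), and once released on the slope friction holds it there against the bumper's spring.
- cup_a_mid (a point): Centre (half-way up) of the white porcelain cup with a thin gold rim standing on the tray floor: 52 mm high, 64 mm across the rim, with a small side handle; z up.
- pot_mid (a point): Centre (half-way up) of the closed white sugar pot standing on the tray floor beside the cup: 67 mm high, 66 mm across, one solid piece with its lid knob; z up.
- cezve_mid (a point): Bystander, leave alone: steel long-handled cezve (82 mm high, 88 mm across; its handle, 190 mm long, points to its +y and rises to 110 mm); this point is its centre, half-way up.
- tin_mid (a point): Bystander, leave alone: closed steel coffee tin, 72 mm across, 110 mm high; this point is its centre, half-way up.
- cup_b_mid (a point): Bystander, leave alone: second white gold-rimmed cup, on the trolley top and not on the tray, 52 mm high, 64 mm across; this point is its centre, half-way up.
- jar_mid (a point): Bystander, leave alone: empty open glass jar, 80 mm across, 100 mm high; this point is its centre, half-way up.
- remote_mid (a point): Bystander, leave alone: flat black remote control, 150 x 45 x 18 mm; this point is its centre, half-way up.
Not all that is in view belongs to the job. Leave any yellow look-alike of the tray alone.

How it is judged (in metres and radians):
On the way:
1. the tray is wholly on the ramp between the rails (x of tray_mid in the frame of dock above 0.085 m and angle between tray_mid's own z axis and vertical above 0.07 rad), for 0.1 s.
At the end, for the whole second after the job is handed in: Tray flat on the ramp (0.08 to 0.13 rad tilt), square within 0.06 rad, at rest, front against the stop so that the bumper presses on it with over 0.6 N (pushed in 2 of its 6 mm or more); cup and sugar pot upright on the tray floor, within 0.2 rad (contact force between tray and dock above 0.6 N and x of tray_mid in the frame of dock above 0.13 m and angle between the y axis of tray_mid and the y axis of dock, either way round below 0.06 rad and angle between tray_mid's own z axis and vertical between 0.08 and 0.13 rad and linear speed of tray below 0.01 m/s and angle between each of cup_a_mid, pot_mid's own z axis and vertical below 0.2 rad and z of cup_a_mid in the frame of tray_mid between 0 and 0.03 m and z of pot_mid in the frame of tray_mid between 0 and 0.03 m); the robot touches nothing.
It fails at once if the tray rammed against the stop with more than 25 N (contact force between tray and dock above 25 N).
It fails at once if the tray lifted clear, more than about 25 mm above the table or ramp (height (world z) of tray above 0.058 m or (height (world z) of tray above 0.03 m and x of tray in the frame of dock below 0.03 m)).
It fails at once if the cup or the sugar pot tipped more than 0.5 rad (angle between any of cup_a_mid, pot_mid's own z axis and vertical above 0.5 rad).
It fails at once if another thing on the trolley moved more than 30 mm (distance of any of cezve_mid, tin_mid, cup_b_mid, jar_mid, remote_mid from where it was at the start of the episode above 0.03 m).
It also fails if it takes over 72 s, if anything falls off the work surface, if the arm or the gripper's body presses on something with over 40 N, if the wrist force passes 120 N, or if a joint passes its speed limit or range.

### The arm

A 6-joint arm with a two-finger parallel gripper is mounted at the origin on the work surface. World frame = base frame: x ahead of the robot, y to its left, z up, the work surface at z = 0. Lengths are in m, angles in degrees, forces in N, time in s.
With the tool pointing down it reaches from about 0.3 to 0.75 m from the base axis. Payload 8.5 kg.
Tool frame: the origin (TCP) lies between the finger pads; the fingertips stand 17 mm ahead of it and the grasp point (between the pads) lies 2 mm behind it (env.tip_reach is the distance from the TCP to the fingertips, in m); z points along the fingers, y is the line along which they close (so a half turn about z gives the same grasp; the last joint's range is limited). The gripper opens to 85 mm and grips with 20 to 120 N. Pads are 22 mm wide; open, the fingers measure 114 mm over their backs; the gripper's body (76 mm by 85 mm) begins 54 mm behind the grasp point. The pads swing forward as they close: fully open they stand 13 mm farther back than shut.
Start: joints at [54.299, 21.807, 74.336, -0, 83.858, -12.336], TCP at [0.218, 0.505, 0.248] pointing down, gripper open.
Joint ranges: [-178.18, 178.18], [-50.72, 133.34], [12.68, 142.11], [-81.47, 261.47], [9.98, 163.14], [-165.26, 165.26]. Speed limits (degrees/s): [136.94, 136.94, 180, 180, 180, 180].

### API

Orientations are given as a 3x3 rotation matrix whose columns are the frame's x, y, z axes.
In Python, from rig import env, viewer gives the robot as it stands.
- The arm moves only by the tool move_arm, never from a script. Its argument "motion" is a list of rows, each a list of 2 entries, a list of its own where there are three numbers: the shift along the tool's x, y, z normalised to -1 to 1, where 1 is 50 mm, then the turn, a rotation vector about the tool's x, y, z normalised to -1 to 1, where 1 is 8 degrees. A call has 1 to 20 rows; each row shifts and turns the commanded pose from where the row before left it, along the tool's axes as they then stand; what a row does not reach is not made up. A row lasts 1/10 s, in which the tool goes at most 50 mm and 8.59 degrees, less where a joint would pass 70% of its speed; a pose out of reach is approached as far as the arm can. A call with a number of a shift or a turn outside -1 to 1 is refused whole. A call with a gripper value outside its range is refused whole. "claw" is the closure, from 0 (fully open) to 1 (shut), set as the call begins (left out, the last holds). The fingers move at their own pace and stop on an object; "force" is the grip in N (left out, the last holds). Time passes only in rows, so rows that do not move let the fingers close. It gives the time, the measured TCP pose, the force, the opening and the grip force at its end, in the units of the state.
- env.observe(): the state, without advancing time (a new reading comes with each control period).
- viewer.get_image(name): name is "side" or "top" or "wrist"; returns a dict with "frame" (480x640x3 uint8, red, green, blue), "depth" (480x640 float32, m along the optical axis (not along the pixel's ray), 0 where there is no reading), "fx", "fy", "cx", "cy" (pixels), "eye" and "attitude" of the camera in the world; the wrist camera has in their place "T_tool_cam" (4x4, takes a point from camera to tool coordinates, whose origin is the TCP and whose axes are the flange's). Camera axes: x right, y up, looking along -z (the intrinsics and any distortion apply to the point x, -y, -z); pixel columns grow to the right and rows downward; lengths in m; the calibration is good to about 2 mm. A picture is of the moment at which its call begins: read the wrist's pose just before it.
- env.close_job(): hands the job in; it is judged then, once.
The state is a dict: "time_s": time; "q": joint angles; "qvel": joint speeds; "joint_efforts": joint torques, N m; "position": TCP position; "tool_rot": TCP orientation; "ft_force": force on the tool from outside, world axes, zero at the start; "wrist_torque": the same for the moment, N m; "grip_width": finger opening in m; "gripper_force": force on a finger pad.
Only numpy, scipy, OpenCV 4.12 (cv2) and the standard library are available. Lean on these libraries where they do the work, as an engineer would, in place of code of your own. Each camera call takes 0.05 s, during which the arm holds its last target. There are 200 camera calls.

## Working session

There is one attempt and no reset: what is moved stays moved. The work goes in short steps, Python scripts to look and compute and a tool call to move; the robot and the scene stay as the last step left them, time stands still between calls to the robot, and variables do not carry over. Pictures are saved under pics/ and viewed, at most 10 in all, crops included, and the job is handed in when it is done.

Besides the shell and the picture viewer there is one more tool, called after "Emit:" by a JSON object that holds its "fn" and its "kwargs", one argument or row to a line. move_arm: Moves the arm, as the interface text tells. Scaled input: -1 to 1 covers 50 mm each way for a shift and 8 degrees each way for a turn. Its arguments: {"type":"object","properties":{"motion":{"type":"array","items":{"type":"array"}},"claw":{"type":"number"},"force":{"type":"number"}},"required":["motion"]}

```bash
mkdir -p pics; ls; cat > h.py <<'E'
import numpy as np, cv2
from rig import env, viewer
def pts(d):
    # world points for every pixel
    v,u=np.mgrid[0:480,0:640]; z=d["depth"]
    c=np.stack([(u-d["cx"])/d["fx"]*z,-(v-d["cy"])/d["fy"]*z,-z],-1)
    if "T_tool_cam" in d:
        T=d["T_tool_cam"]; s=env.observe(); c=c@T[:3,:3].T+T[:3,3]
        return c@np.array(s["tool_rot"]).T+np.array(s["position"])
    return c@np.array(d["attitude"]).T+np.array(d["eye"])
def save(d,n): cv2.imwrite(f"pics/{n}.png",d["frame"][:,:,::-1])
E
python3 - <<'E'
from h import *
for n in("top","side"):
    d=viewer.get_image(n); save(d,n); np.save(n+"_p.npy",pts(d)); print(n,d["eye"],(d["depth"]==0).mean(),np.array(d["attitude"]).round(2).tolist())
    cv2.imwrite(f"pics/{n}.png",d["frame"][:,:,::-1]); np.save(n+"_f.npy",d["frame"])
s=env.observe();print({k:np.round(v,3).tolist() for k,v in s.items()})
E
```

```text
pics
top [ 0.2753917 -0.0487204  1.4182462] 0.003994140625 [[-0.01, 0.99, -0.17], [-1.0, -0.01, 0.01], [0.01, 0.17, 0.99]]
side [ 0.35890446 -1.15820308  0.74486618] 0.003955078125 [[0.99, 0.1, -0.13], [-0.16, 0.51, -0.84], [-0.02, 0.85, 0.52]]
{'time_s': 0.1, 'q': [54.3, 21.837, 74.379, -0.001, 83.858, -12.335], 'qvel': [0.055, -0.193, -0.105, -0.0, -0.088, -0.045], 'joint_efforts': [0.003, -44.922, -23.166, -0.0, 0.004, 0.0], 'position': [0.218, 0.505, 0.248], 'tool_rot': [[-0.918, 0.397, -0.001], [0.397, 0.918, -0.001], [0.0, -0.001, -1.0]], 'ft_force': [1.028, 0.123, -0.353], 'wrist_torque': [0.016, -0.03, -0.02], 'gripper_force': 0.0, 'grip_width': 0.085}
```

View pics/top.png

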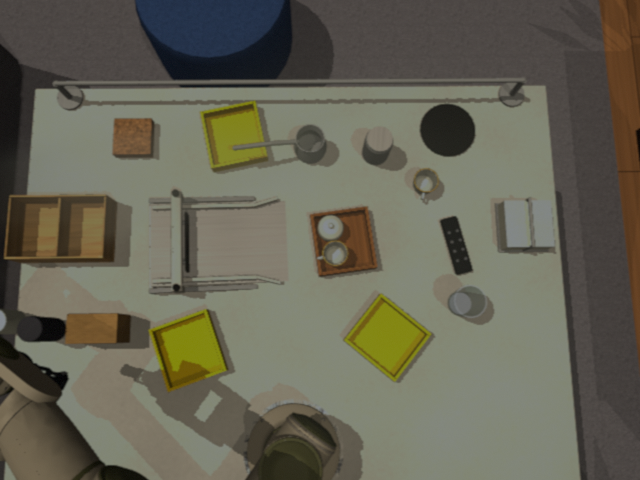

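View pics/side.png

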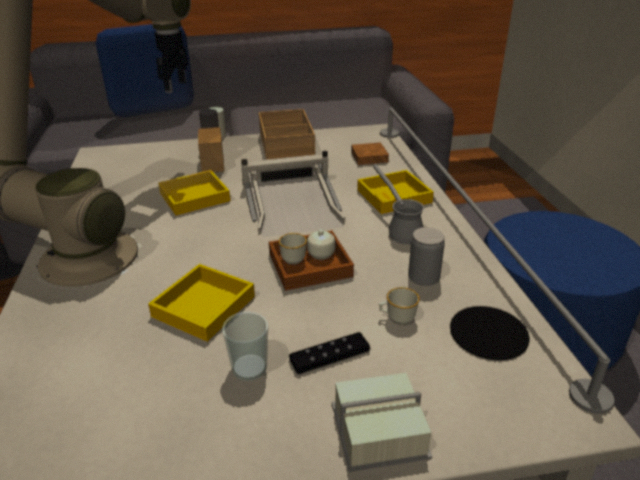

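Top view: the wooden tray with cup and pot is at (343,241). Look-alikes are the yellow trays at (235,136), (190,348) and (388,336), and the two-part wooden box at (60,228). I choose (343,241). The dock spans columns 150–287, rows 195–293, with its foot at column 287 and the stop near column 185.

```bash
python3 - <<'E'
from h import *
f=np.load("top_f.npy"); P=np.load("top_p.npy")
c=cv2.resize(f[160:330,130:400],None,fx=2.9,fy=2.9,interpolation=cv2.INTER_CUBIC); cv2.imwrite("pics/crop.png",np.clip(c[:,:,::-1]*1.4,0,255).astype(np.uint8))
roi=np.zeros((480,640),bool); roi[195:290,295:390]=1
# tray: rim points height ~0.036
print("table z",np.median(P[300:320,250:340,2]), np.median(P[215:270,380:400,2]))
m=roi&(P[...,2]>.026)&(P[...,2]<.045)
hsv=cv2.cvtColor(f,cv2.COLOR_RGB2HSV)
m&=hsv[...,1]>100
q=P[m][:,:2].astype(np.float32); r=cv2.minAreaRect(q);print("tray",r,m.sum(),np.median(P[m][:,2]))
# load
m=roi&(P[...,2]>.05); print("load",[ (k,P[m][:,k].min(),P[m][:,k].max()) for k in range(3)])
# dock: ramp surface plane, along col
for v in (215,230,245,260,275):
    print(v,[ (u,*P[v,u].round(3)) for u in (155,165,200,230,260,280)])
for u in (160,172,180,200,220,240,255,265,275,280):
    col=P[185:305,u]; z=np.median(col[35:80,2]); up=col[col[:,2]>z+.008]
    print(u,"y",col[50,1].round(3),"zmid",z.round(4),"high x",up[:,0].round(3).tolist()[:6],up[:,0].round(3).tolist()[-6:])
E
```

```text
table z -0.000567103105356348 -0.0005021009932282272
tray ((0.5131300091743469, -0.130522221326828), (0.1612078845500946, 0.14939211308956146), 7.449594974517822) 742 0.03492720589955056
load [(0, np.float64(0.27539170287876763), np.float64(0.5750409134656997)), (1, np.float64(-0.1390777315938856), np.float64(-0.04872040470794142)), (2, np.float64(0.05009632973400979), np.float64(1.4182462019485393))]
215 [(155, np.float64(0.583), np.float64(0.349), np.float64(0.032)), (165, np.float64(0.584), np.float64(0.324), np.float64(0.03)), (200, np.float64(0.584), np.float64(0.236), np.float64(0.026)), (230, np.float64(0.585), np.float64(0.16), np.float64(0.016)), (260, np.float64(0.587), np.float64(0.083), np.float64(0.005)), (280, np.float64(0.588), np.float64(0.032), np.float64(-0.004))]
230 [(155, np.float64(0.543), np.float64(0.347), np.float64(0.037)), (165, np.float64(0.544), np.float64(0.322), np.float64(0.033)), (200, np.float64(0.545), np.float64(0.235), np.float64(0.024)), (230, np.float64(0.545), np.float64(0.159), np.float64(0.018)), (260, np.float64(0.547), np.float64(0.083), np
[... 1572 characters left out ...]
03, 0.602, 0.601, 0.562] [0.601, 0.562, 0.422, 0.42, 0.417, 0.415]
220 y 0.185 zmid 0.0161 high x [0.61, 0.607, 0.606, 0.603, 0.422, 0.42] [0.603, 0.422, 0.42, 0.417, 0.415, 0.413]
240 y 0.134 zmid 0.0115 high x [0.612, 0.611, 0.61, 0.606, 0.604, 0.425] [0.606, 0.604, 0.425, 0.423, 0.419, 0.417]
255 y 0.096 zmid 0.0076 high x [0.615, 0.612, 0.61, 0.607, 0.595, 0.427] [0.607, 0.595, 0.427, 0.425, 0.422, 0.42]
265 y 0.07 zmid 0.005 high x [0.623, 0.62, 0.617, 0.616, 0.419, 0.416] [0.62, 0.617, 0.616, 0.419, 0.416, 0.415]
275 y 0.044 zmid 0.0014 high x [0.631, 0.629, 0.627, 0.566, 0.275, 0.415] [0.627, 0.566, 0.275, 0.415, 0.413, 0.409]
280 y 0.032 zmid 0.0011 high x [0.412, 0.41] [0.412, 0.41]
```

View pics/crop.png

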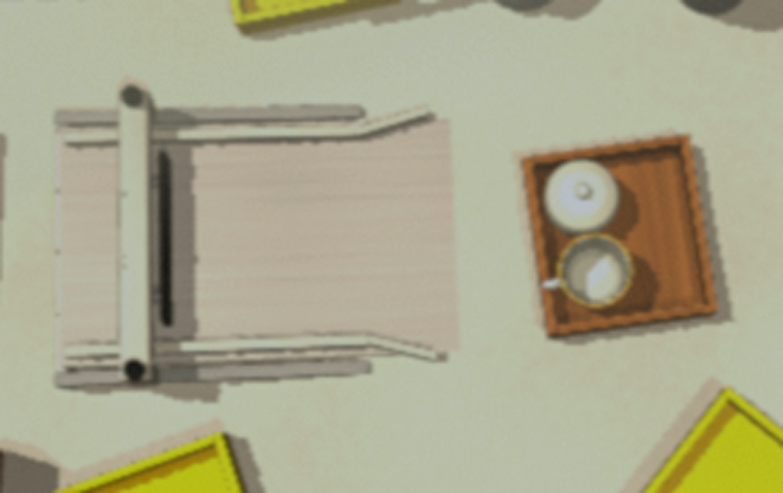

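The crop confirms the brown tray with the pot (580,195) and the cup (595,270) near its front; the dock is to its left. Plan: push the rear wall from behind with the two open fingers side by side, which gives a wide, square contact and no lifting.

Emit:
{"fn": "move_arm", "kwargs": {
  "motion": [
    [[-0.57,-0.59,0],[0,0,0]],
    [[-0.57,-0.59,0],[0,0,0]],
    [[-0.57,-0.59,0],[0,0,0]],
    [[-0.57,-0.59,0],[0,0,0]],
    [[-0.57,-0.59,0],[0,0,0]],
    [[-0.57,-0.59,0],[0,0,0]],
    [[-0.57,-0.59,0],[0,0,0]],
    [[-0.57,-0.59,0],[0,0,0]],
    [[-0.57,-0.59,0],[0,0,0]],
    [[-0.57,-0.59,0],[0,0,0]],
    [[-0.57,-0.59,0],[0,0,0]],
    [[-0.57,-0.59,0],[0,0,0]],
    [[-0.57,-0.59,0],[0,0,0]],
    [[-0.57,-0.59,0],[0,0,0]],
    [[-0.57,-0.59,0],[0,0,0]],
    [[-0.57,-0.59,0],[0,0,0]],
    [[-0.57,-0.59,0],[0,0,0]],
    [[-0.57,-0.59,0],[0,0,0]],
    [[-0.57,-0.59,0],[0,0,0]],
    [[-0.57,-0.59,0],[0,0,0]]
  ],
  "claw": 0
}}

```text
time_s: 2.1
position: [0.5076, -0.2644, 0.2479]
tool_rot: [[-0.918, 0.397, -0.001], [0.397, 0.918, 0.001], [0.001, 0.0, -1.0]]
ft_force: [0.2, 0.3, 0.7]
grip_width: 0.0852
gripper_force: 0.0
```

Emit:
{"fn": "move_arm", "kwargs": {
  "motion": [
    [[0,0,0.35],[0,0,0.95]],
    [[0,0,0.35],[0,0,0.95]],
    [[0,0,0.35],[0,0,0.95]],
    [[0,0,0.35],[0,0,0.95]],
    [[0,0,0.35],[0,0,0.95]],
    [[0,0,0.35],[0,0,0.95]],
    [[0,0,0.35],[0,0,0.95]],
    [[0,0,0.35],[0,0,0.95]],
    [[0,0,0.35],[0,0,0.95]],
    [[0,0,0],[0,0,0]],
    [[0,0,0],[0,0,0]]
  ]
}}

```text
time_s: 3.2
position: [0.5074, -0.2628, 0.091]
tool_rot: [[0.027, 1.0, -0.0], [1.0, -0.027, 0.0], [0.0, -0.0, -1.0]]
ft_force: [-0.1, 1.4, 0.6]
grip_width: 0.0854
gripper_force: 0.0
```

```bash
python3 - <<'E'
from h import *
s=env.observe();print({k:np.round(s[k],3).tolist() for k in("time_s","position","tool_rot","ft_force","q")},env.tip_reach)
d=viewer.get_image("top");save(d,"t2")
f=d["frame"];P=pts(d);hsv=cv2.cvtColor(f,cv2.COLOR_RGB2HSV)
roi=np.zeros((480,640),bool); roi[195:290,295:390]=1
m=roi&(P[...,2]>.026)&(P[...,2]<.045)&(hsv[...,1]>100)
print(cv2.minAreaRect(P[m][:,:2].astype(np.float32)))
# refined dock: rail inner edges from side-agnostic fit
a=[];b=[]
for u in range(197,250):
    col=P[185:305,u]; z=np.median(col[35:80,2]); up=col[(col[:,2]>z+.008)&(col[:,2]<z+.03)]
    A=up[(up[:,0]>.58)];B=up[(up[:,0]<.45)&(up[:,0]>.40)]
    if len(A)and len(B): a.append((A[:,0].min(),A[:,1].mean()));b.append((B[:,0].max(),B[:,1].mean()))
for e in(a,b): e=np.array(e);print(np.polyfit(e[:,1],e[:,0],1))
# stop: black bumper
m=(f.max(2)<60);m[:,:180]=0;m[:,200:]=0;m[:200]=0;m[285:]=0
print(m.sum(),[np.percentile(P[m][:,k],[2,10,50,90,98]).round(3).tolist() for k in range(3)])
E
```

```text
{'time_s': 3.2, 'position': [0.507, -0.263, 0.091], 'tool_rot': [[0.027, 1.0, -0.0], [1.0, -0.027, 0.0], [0.0, -0.0, -1.0]], 'ft_force': [-0.058, 1.393, 0.577], 'q': [-39.246, 32.934, 83.713, -0.001, 63.374, -37.685]} 0.017
((0.5157010555267334, -0.12977264821529388), (0.15492038428783417, 0.14875628054141998), 7.313209056854248)
[-0.04392812  0.61078117]
[-0.01566915  0.42638423]
231 [[0.438, 0.45, 0.508, 0.566, 0.579], [0.258, 0.259, 0.262, 0.265, 0.266], [0.031, 0.039, 0.057, 0.062, 0.064]]
```

Emit:
{"fn": "move_arm", "kwargs": {
  "motion": [
    [[0,0,0.32],[0,0,0]],
    [[0,0,0.32],[0,0,0]],
    [[0,0,0.32],[0,0,0]],
    [[0,0,0.32],[0,0,0]],
    [[0.2,0,0],[0,0,0]],
    [[0.2,0,0],[0,0,0]],
    [[0.2,0,0],[0,0,0]],
    [[0.06,0,0],[0,0,0]],
    [[0.06,0,0],[0,0,0]],
    [[0.06,0,0],[0,0,0]],
    [[0.06,0,0],[0,0,0]],
    [[0.06,0,0],[0,0,0]],
    [[0.06,0,0],[0,0,0]],
    [[0.06,0,0],[0,0,0]],
    [[0.06,0,0],[0,0,0]]
  ]
}}

```text
time_s: 4.75
position: [0.509, -0.2086, 0.0268]
tool_rot: [[0.031, 1.0, -0.0], [1.0, -0.031, -0.0], [-0.0, -0.0, -1.0]]
ft_force: [-2.0, -3.6, 2.5]
grip_width: 0.0854
gripper_force: 1.8
```

```bash
cat >> h.py <<'E'
DO=np.array([.5182,.013]); DYAW=np.deg2rad(91.9); F=np.array([np.cos(DYAW),np.sin(DYAW)]); L=np.array([-F[1],F[0]])
def tray(n=None):
    d=viewer.get_image("top"); f=d["frame"];P=pts(d);hsv=cv2.cvtColor(f,cv2.COLOR_RGB2HSV)
    if n: save(d,n)
    rel=(P[...,:2]-DO); x=rel@F; h=P[...,2]-np.clip(x,0,None)*.105
    hue=hsv[...,0].astype(int)
    m=((hue<14)|(hue>172))&(hsv[...,1]>110)&(h>.022)&(h<.055)&(abs(rel@L)<.15)&(x>-.26)&(x<.26)
    n_,lab,st,_=cv2.connectedComponentsWithStats(m.astype(np.uint8),connectivity=8)
    c=sum(cv2.findContours(cv2.dilate(m.astype(np.uint8),np.ones((3,3))),0,2)[0][:0],())
    q=np.stack([x[m],(rel@L)[m]],1).astype(np.float32)
    r=cv2.minAreaRect(q); a=r[2]; a=(a+45)%90-45
    s=env.observe(); p=np.array(s["position"])
    print("tray dock xy",np.round(r[0],4),"size",np.round(r[1],3),"yaw",round(a,2),"n",m.sum(),"front",np.percentile(q[:,0],99).round(4))
    tr=np.array(s["tool_rot"])
    print("t",s["time_s"],"tool dock x,y",np.round([(p[:2]-DO)@F,(p[:2]-DO)@L],4),"z",p[2].round(4),"tool yaw",np.rad2deg(np.arctan2(tr[1,0],tr[0,0])-DYAW).round(2),"Fdock",np.round([s["ft_force"][:2]@F,s["ft_force"][:2]@L,s["ft_force"][2]],2))
E
sed -i '/c=sum/d;/n_,lab/d' h.py
python3 -c "
from h import *
tray('t3')"
```

```text
tray dock xy [-0.1049 -0.0632] size [0.139 0.06 ] yaw 30.4 n 82 front -0.0565
t 4.8 tool dock x,y [-0.2207  0.0165] z 0.0268 tool yaw -3.65 Fdock [-2.41  0.87  1.44]
```

View pics/t3.png

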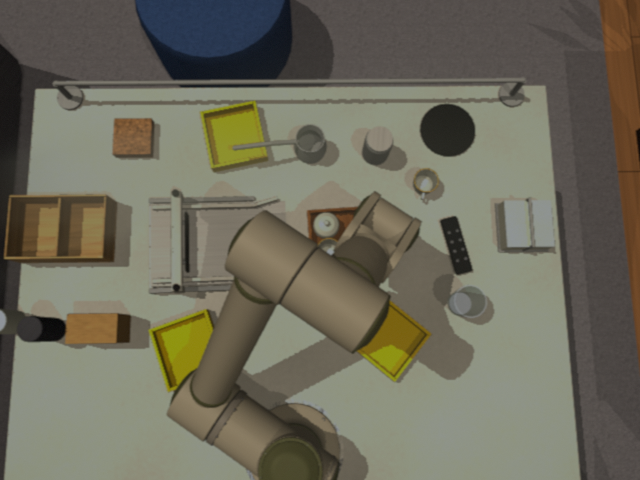

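The arm hides most of the tray from above; only its far corner shows, at (308–355, 208–235). I will merge in the side view's points.

```bash
cat >> h.py <<'E'
def tray(n=None):
    Q=[]
    for cam in("top","side"):
        d=viewer.get_image(cam); f=d["frame"];P=pts(d);hsv=cv2.cvtColor(f,cv2.COLOR_RGB2HSV)
        if n and cam=="side": save(d,n)
        rel=(P[...,:2]-DO); x=rel@F; y=rel@L; h=P[...,2]-np.clip(x,0,None)*.105
        hue=hsv[...,0].astype(int)
        m=((hue<14)|(hue>172))&(hsv[...,1]>110)&(h>.015)&(h<.045)&(abs(y)<.13)&(x>-.26)&(x<.26)&(d["depth"]>0)
        m=cv2.morphologyEx(m.astype(np.uint8),cv2.MORPH_OPEN,np.ones((2,2)))>0
        Q.append(np.stack([x[m],y[m]],1)); print(cam,m.sum(),np.percentile(Q[-1],[1,99],axis=0).round(4).tolist())
    q=np.concatenate(Q).astype(np.float32)
    r=cv2.minAreaRect(q); a=(r[2]+45)%90-45
    s=env.observe(); p=np.array(s["position"])
    print("tray dock xy",np.round(r[0],4),"size",np.round(r[1],3),"yaw",round(a,2))
    tr=np.array(s["tool_rot"])
    print("t",s["time_s"],"tool dock x,y",np.round([(p[:2]-DO)@F,(p[:2]-DO)@L],4),"z",p[2].round(4),"tool yaw",np.rad2deg(np.arctan2(tr[1,0],tr[0,0])-DYAW).round(2),"Fdock",np.round([s["ft_force"][:2]@F,s["ft_force"][:2]@L,s["ft_force"][2]],2))
E
python3 -c "
from h import *
tray('s3')"
```

```text
top 24 [[-0.1631, -0.0701], [-0.0606, -0.0179]]
side 454 [[-0.2336, -0.0787], [-0.0624, 0.0863]]
tray dock xy [-0.617   0.0513] size [0.173 1.122] yaw -6.23
t 4.9 tool dock x,y [-0.2208  0.0165] z 0.0267 tool yaw -3.67 Fdock [-0.79  0.6   0.67]
```

View pics/s3.png

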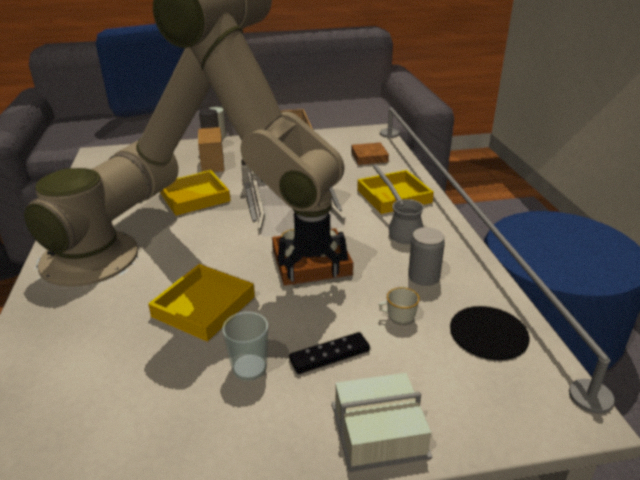

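```bash
cat >> h.py <<'E'
def rear():
    d=viewer.get_image("side"); f=d["frame"];P=pts(d);hsv=cv2.cvtColor(f,cv2.COLOR_RGB2HSV)
    rel=(P[...,:2]-DO); x=rel@F; y=rel@L; hue=hsv[...,0].astype(int)
    m=((hue<14)|(hue>172))&(hsv[...,1]>110)&(abs(y)<.13)&(x>-.26)&(x<.26)&(d["depth"]>0)&(P[...,2]<.09)&(P[...,2]>.002)
    n,lab,st,_=cv2.connectedComponentsWithStats(m.astype(np.uint8)); 
    keep=[i for i in range(1,n) if st[i,4]>15]; m=np.isin(lab,keep)
    X,Y,Z=x[m],y[m],P[...,2][m]
    b=[(np.median(Y[k]),np.percentile(X[k],15),) for e in np.arange(-.1,.1,.006) if (k:=(Y>=e)&(Y<e+.006)).sum()>4]
    b=np.array(b); med=np.median(b[:,1]); g=b[abs(b[:,1]-med)<.015]
    for _ in range(3):
        c=np.polyfit(g[:,0],g[:,1],1); g=b[abs(b[:,1]-np.polyval(c,b[:,0]))<.004]
    yaw=-np.rad2deg(np.arctan(c[0])) ; near=X<np.polyval(c,Y)+.025
    lo,hi=np.percentile(Y[near],[.5,99.5]); s=env.observe(); p=np.array(s["position"]); tr=np.array(s["tool_rot"])
    print("rear x at y=0",c[1].round(4),"yaw",yaw.round(2),"y range",lo.round(4),hi.round(4),"mid",((lo+hi)/2).round(4),"bins",len(g),len(b))
    print("t",s["time_s"],"tool dock x,y",np.round([(p[:2]-DO)@F,(p[:2]-DO)@L],4),"z",p[2].round(4),"tool yaw",np.rad2deg(np.arctan2(tr[1,0],tr[0,0])-DYAW).round(2),"Fdock",np.round([s["ft_force"][:2]@F,s["ft_force"][:2]@L,s["ft_force"][2]],2))
E
python3 -c "
from h import *
rear()"
```

```text
rear x at y=0 -0.206 yaw 1.5 y range -0.0783 0.0879 mid 0.0048 bins 20 29
t 4.95 tool dock x,y [-0.2209  0.0165] z 0.0267 tool yaw -3.68 Fdock [0.05 0.46 0.25]
```

Emit:
{"fn": "move_arm", "kwargs": {
  "motion": [
    [[0.04,0,0],[0,0,0]],
    [[0.08,0,0],[0,0,0]],
    [[0.1,0,0],[0,0,0]],
    [[0.1,0,0],[0,0,0]],
    [[0.1,0,0],[0,0,0]],
    [[0.1,0,0],[0,0,0]],
    [[0.1,0,0],[0,0,0]],
    [[0.1,0,0],[0,0,0]],
    [[0.1,0,0],[0,0,0]],
    [[0.1,0,0],[0,0,0]],
    [[0.1,0,0],[0,0,0]],
    [[0.1,0,0],[0,0,0]],
    [[0.06,0,0],[0,0,0]]
  ]
}}

```text
time_s: 6.25
position: [0.5109, -0.1493, 0.0268]
tool_rot: [[0.031, 1.0, -0.0], [1.0, -0.031, 0.0], [0.0, -0.0, -1.0]]
ft_force: [0.4, -2.6, -1.2]
grip_width: 0.0853
gripper_force: 1.1
```

```bash
python3 -c "
from h import *
rear()"
```

```text
rear x at y=0 -0.1526 yaw -3.5 y range -0.0814 0.0752 mid -0.0031 bins 20 28
t 6.3 tool dock x,y [-0.1617  0.0127] z 0.0269 tool yaw -3.64 Fdock [0.05 0.09 0.63]
```

Emit:
{"fn": "move_arm", "kwargs": {
  "motion": [
    [[0.06,0,0],[0,0,-0.05]],
    [[0.08,0,0],[0,0,-0.05]],
    [[0.08,0,0],[0,0,-0.05]],
    [[0.08,0,0],[0,0,-0.05]],
    [[0.08,0,0],[0,0,-0.05]],
    [[0.08,0,0],[0,0,-0.05]],
    [[0.08,0,0],[0,0,-0.05]],
    [[0.08,0,0],[0,0,-0.05]],
    [[0.08,0,0],[0,0,-0.05]],
    [[0.08,0,0],[0,0,0]],
    [[0.08,0,0],[0,0,0]],
    [[0.08,0,0],[0,0,0]],
    [[0.08,0,0],[0,0,0]],
    [[0.08,0,0],[0,0,0]],
    [[0.08,0,0],[0,0,0]],
    [[0.08,0,0],[0,0,0]]
  ]
}}

```text
time_s: 7.9
position: [0.51, -0.0865, 0.0268]
tool_rot: [[-0.032, 0.999, -0.0], [0.999, 0.032, 0.0], [0.0, -0.0, -1.0]]
ft_force: [0.5, -3.3, 0.2]
grip_width: 0.0857
gripper_force: 1.9
```

```bash
python3 -c "
from h import *
rear()"
```

```text
rear x at y=0 -0.0881 yaw 0.52 y range -0.0825 0.0785 mid -0.002 bins 20 28
t 7.95 tool dock x,y [-0.0986  0.0116] z 0.0268 tool yaw -0.05 Fdock [-2.24 -1.45  0.49]
```

Emit:
{"fn": "move_arm", "kwargs": {
  "motion": [
    [[0.06,0,0],[0,0,0]],
    [[0.08,0,0],[0,0,0]],
    [[0.08,0,0],[0,0,0]],
    [[0.08,0,0],[0,0,0]],
    [[0.08,0,0],[0,0,0]],
    [[0.08,0,0],[0,0,0]],
    [[0.08,0,0],[0,0,0]],
    [[0.08,0,0],[0,0,0]],
    [[0.08,0,0],[0,0,0]],
    [[0.08,0,0],[0,0,0]],
    [[0.08,0,0],[0,0,0]],
    [[0.08,0,0],[0,0,0]]
  ]
}}

```text
time_s: 9.15
position: [0.5085, -0.0395, 0.0268]
tool_rot: [[-0.032, 0.999, -0.0], [0.999, 0.032, 0.0], [0.0, -0.0, -1.0]]
ft_force: [0.6, -3.0, -1.6]
grip_width: 0.0855
gripper_force: 1.7
```

```bash
python3 -c "
from h import *
rear()"
```

```text
rear x at y=0 -0.0413 yaw 0.8 y range -0.0829 0.0752 mid -0.0039 bins 20 28
t 9.2 tool dock x,y [-0.0516  0.0116] z 0.0268 tool yaw -0.05 Fdock [-0.95  0.11 -0.11]
```

Emit:
{"fn": "move_arm", "kwargs": {
  "motion": [
    [[0.06,0,0],[0,0,0]],
    [[0.08,0,0],[0,0,0]],
    [[0.08,0,0],[0,0,0]],
    [[0.08,0,0],[0,0,0]],
    [[0.08,0,0],[0,0,0]],
    [[0.08,0,0],[0,0,0]],
    [[0.08,0,0],[0,0,0]],
    [[0.08,0,0],[0,0,0]],
    [[0.08,0,0],[0,0,0]],
    [[0.08,0,0],[0,0,0]],
    [[0.08,0,-0.009],[0,0,0]],
    [[0.08,0,-0.009],[0,0,0]],
    [[0.08,0,-0.009],[0,0,0]],
    [[0.08,0,-0.009],[0,0,0]],
    [[0.08,0,-0.009],[0,0,0]],
    [[0.08,0,-0.009],[0,0,0]]
  ]
}}

```text
time_s: 10.8
position: [0.5065, 0.0234, 0.0296]
tool_rot: [[-0.032, 0.999, -0.0], [0.999, 0.032, 0.0], [0.0, -0.0, -1.0]]
ft_force: [-0.4, -2.7, -2.0]
grip_width: 0.0853
gripper_force: 1.3
```

```bash
python3 -c "
from h import *
rear()"
```

```text
rear x at y=0 0.0224 yaw 0.18 y range -0.0832 0.078 mid -0.0026 bins 21 28
t 10.85 tool dock x,y [0.0113 0.0114] z 0.0296 tool yaw -0.05 Fdock [-1.25 -0.54 -0.63]
```

Emit:
{"fn": "move_arm", "kwargs": {
  "motion": [
    [[0.06,0,-0.006],[0,0,0]],
    [[0.06,0,-0.006],[0,0,0]],
    [[0.06,0,-0.006],[0,0,0]],
    [[0.06,0,-0.006],[0,0,0]],
    [[0.06,0,-0.006],[0,0,0]],
    [[0.06,0,-0.006],[0,0,0]],
    [[0.06,0,-0.006],[0,0,0]],
    [[0.06,0,-0.006],[0,0,0]],
    [[0.06,0,-0.006],[0,0,0]],
    [[0.06,0,-0.006],[0,0,0]],
    [[0.06,0,-0.006],[0,0,0]],
    [[0.06,0,-0.006],[0,0,0]],
    [[0.06,0,-0.006],[0,0,0]],
    [[0.06,0,-0.006],[0,0,0]],
    [[0.06,0,-0.006],[0,0,0]]
  ]
}}

```text
time_s: 12.35
position: [0.5052, 0.0682, 0.0342]
tool_rot: [[-0.032, 0.999, 0.0], [0.999, 0.032, -0.0], [-0.0, 0.0, -1.0]]
ft_force: [0.6, -4.5, 1.5]
grip_width: 0.0853
gripper_force: 2.7
```

Emit:
{"fn": "move_arm", "kwargs": {
  "motion": [
    [[0.02,0,-0.002],[0,0,0]],
    [[0.02,0,-0.002],[0,0,0]],
    [[0.02,0,-0.002],[0,0,0]],
    [[0.02,0,-0.002],[0,0,0]],
    [[0.02,0,-0.002],[0,0,0]],
    [[0.02,0,-0.002],[0,0,0]],
    [[0.02,0,-0.002],[0,0,0]],
    [[0.02,0,-0.002],[0,0,0]],
    [[0.02,0,-0.002],[0,0,0]],
    [[0.02,0,-0.002],[0,0,0]]
  ]
}}

```text
time_s: 13.35
position: [0.5049, 0.078, 0.0352]
tool_rot: [[-0.032, 0.999, 0.0], [0.999, 0.032, -0.0], [-0.0, 0.0, -1.0]]
ft_force: [0.7, -6.0, 1.9]
grip_width: 0.0853
gripper_force: 2.8
```

```bash
python3 -c "
from h import *
rear()
d=viewer.get_image('top');f=d['frame'];P=pts(d)
cv2.imwrite('pics/c5.png',cv2.resize(np.clip(f[180:310,130:330,::-1]*1.5,0,255).astype(np.uint8),None,fx=4,fy=4,interpolation=2))"
```

```text
rear x at y=0 0.0767 yaw -0.07 y range -0.0845 0.0783 mid -0.0031 bins 22 28
t 13.4 tool dock x,y [0.0655 0.0111] z 0.0352 tool yaw -0.06 Fdock [-6.09  0.26  2.57]
```

View pics/c5.png

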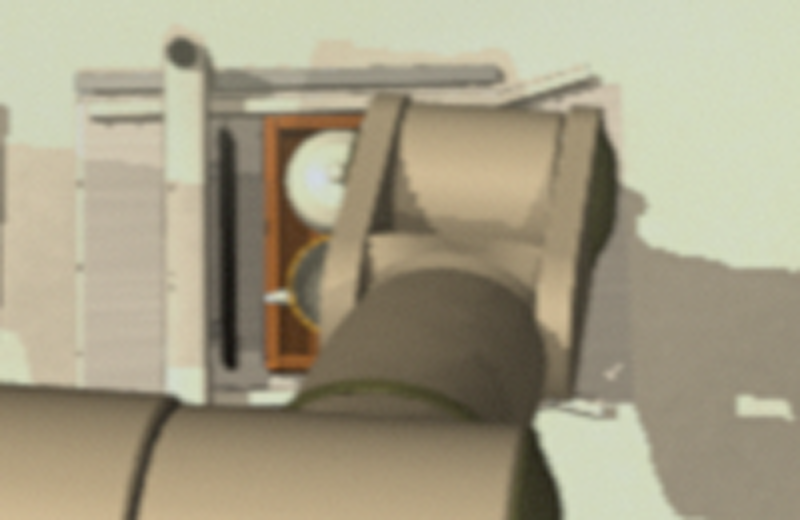

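The tray is square in the rails. Its front edge (column 265) is about 28 crop pixels, or 17 mm, short of the bumper (column 237).

Emit:
{"fn": "move_arm", "kwargs": {
  "motion": [
    [[0.02,0,-0.002],[0,0,0]],
    [[0.02,0,-0.002],[0,0,0]],
    [[0.02,0,-0.002],[0,0,0]],
    [[0.02,0,-0.002],[0,0,0]],
    [[0.02,0,-0.002],[0,0,0]],
    [[0.02,0,-0.002],[0,0,0]],
    [[0.02,0,-0.002],[0,0,0]],
    [[0.02,0,-0.002],[0,0,0]],
    [[0.02,0,-0.002],[0,0,0]],
    [[0.02,0,-0.002],[0,0,0]],
    [[0.02,0,-0.002],[0,0,0]],
    [[0.02,0,-0.002],[0,0,0]]
  ]
}}

```text
time_s: 14.65
position: [0.5045, 0.0899, 0.0364]
tool_rot: [[-0.032, 0.999, 0.0], [0.999, 0.032, -0.0], [-0.0, 0.0, -1.0]]
ft_force: [1.1, -6.8, 2.7]
grip_width: 0.0854
gripper_force: 3.0
```

Emit:
{"fn": "move_arm", "kwargs": {
  "motion": [
    [[0.02,0,-0.002],[0,0,0]],
    [[0.02,0,-0.002],[0,0,0]],
    [[0.02,0,-0.002],[0,0,0]]
  ]
}}

```text
time_s: 14.95
position: [0.5044, 0.0929, 0.0367]
tool_rot: [[-0.032, 0.999, 0.001], [0.999, 0.032, -0.0], [-0.0, 0.0, -1.0]]
ft_force: [-0.6, -5.8, 3.4]
grip_width: 0.0856
gripper_force: 3.1
```

```bash
python3 -c "
from h import *
print(np.array([env.observe()['ft_force'] for _ in range(3)]).round(2).tolist())
rear()
d=viewer.get_image('top');f=d['frame'];P=pts(d)
cv2.imwrite('pics/c6.png',cv2.resize(np.clip(f[190:290,160:240,::-1]*1.5,0,255).astype(np.uint8),None,fx=6,fy=6,interpolation=2))"
```

```text
[[-0.6, -5.85, 3.36], [-0.6, -5.85, 3.36], [-0.6, -5.85, 3.36]]
rear x at y=0 0.0915 yaw -0.31 y range -0.0836 0.0772 mid -0.0032 bins 21 28
t 15.0 tool dock x,y [0.0805 0.0111] z 0.0367 tool yaw -0.06 Fdock [-5.04  0.82  2.98]
```

View pics/c6.png

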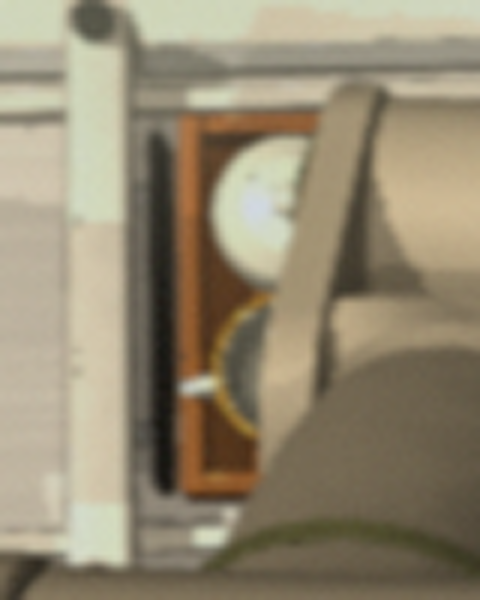

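The gap between the bumper (columns 150–174) and the tray edge (180) is about 2–3 mm. Now feeling forward in small steps.

Emit:
{"fn": "move_arm", "kwargs": {
  "motion": [
    [[0.02,0,-0.002],[0,0,0]],
    [[0.02,0,-0.002],[0,0,0]],
    [[0.02,0,-0.002],[0,0,0]]
  ]
}}

```text
time_s: 15.35
position: [0.5044, 0.0959, 0.037]
tool_rot: [[-0.032, 0.999, 0.001], [0.999, 0.032, -0.0], [-0.0, 0.001, -1.0]]
ft_force: [0.2, -6.6, 3.4]
grip_width: 0.0855
gripper_force: 3.0
```

Emit:
{"fn": "move_arm", "kwargs": {
  "motion": [
    [[0.02,0,-0.002],[0,0,0]],
    [[0.02,0,-0.002],[0,0,0]]
  ]
}}

```text
time_s: 15.55
position: [0.5043, 0.0979, 0.0372]
tool_rot: [[-0.032, 0.999, 0.001], [0.999, 0.032, -0.0], [-0.0, 0.001, -1.0]]
ft_force: [0.7, -6.6, 3.4]
grip_width: 0.0853
gripper_force: 3.3
```

Emit:
{"fn": "move_arm", "kwargs": {
  "motion": [
    [[0.02,0,-0.002],[0,0,0]]
  ]
}}

```text
time_s: 15.65
position: [0.5043, 0.0989, 0.0373]
tool_rot: [[-0.032, 0.999, 0.001], [0.999, 0.032, -0.0], [-0.001, 0.001, -1.0]]
ft_force: [0.3, -6.5, 2.3]
grip_width: 0.0853
gripper_force: 3.4
```

Emit:
{"fn": "move_arm", "kwargs": {
  "motion": [
    [[0.01,0,-0.001],[0,0,0]],
    [[0.01,0,-0.001],[0,0,0]]
  ]
}}

```text
time_s: 15.85
position: [0.5043, 0.0998, 0.0374]
tool_rot: [[-0.032, 0.999, 0.001], [0.999, 0.032, -0.001], [-0.001, 0.001, -1.0]]
ft_force: [0.9, -6.7, 2.6]
grip_width: 0.0852
gripper_force: 3.4
```

Emit:
{"fn": "move_arm", "kwargs": {
  "motion": [
    [[0.01,0,-0.001],[0,0,0]],
    [[0.01,0,-0.001],[0,0,0]]
  ]
}}

```text
time_s: 16.05
position: [0.5042, 0.1008, 0.0375]
tool_rot: [[-0.032, 0.999, 0.001], [0.999, 0.032, -0.001], [-0.001, 0.001, -1.0]]
ft_force: [0.8, -6.8, 3.6]
grip_width: 0.0857
gripper_force: 3.5
```

Emit:
{"fn": "move_arm", "kwargs": {
  "motion": [
    [[0.01,0,-0.001],[0,0,0]],
    [[0.01,0,-0.001],[0,0,0]]
  ]
}}

```text
time_s: 16.25
position: [0.5042, 0.1017, 0.0377]
tool_rot: [[-0.032, 0.999, 0.001], [0.999, 0.032, -0.001], [-0.001, 0.001, -1.0]]
ft_force: [0.5, -7.1, 3.7]
grip_width: 0.0854
gripper_force: 3.6
```

Emit:
{"fn": "move_arm", "kwargs": {
  "motion": [
    [[0.01,0,-0.001],[0,0,0]],
    [[0,0,0],[0,0,0]]
  ]
}}

```text
time_s: 16.45
position: [0.5042, 0.1023, 0.0377]
tool_rot: [[-0.032, 0.999, 0.001], [0.999, 0.032, -0.001], [-0.001, 0.001, -1.0]]
ft_force: [1.0, -6.8, 2.7]
grip_width: 0.0856
gripper_force: 3.4
```

Emit:
{"fn": "move_arm", "kwargs": {
  "motion": [
    [[0.01,0,-0.001],[0,0,0]],
    [[0,0,0],[0,0,0]]
  ]
}}

```text
time_s: 16.65
position: [0.5042, 0.1027, 0.0378]
tool_rot: [[-0.032, 0.999, 0.001], [0.999, 0.032, -0.001], [-0.001, 0.001, -1.0]]
ft_force: [-0.2, -7.3, 2.8]
grip_width: 0.0856
gripper_force: 3.4
```

```bash
python3 -c "
from h import *
rear()"
```

```text
rear x at y=0 0.1011 yaw -0.08 y range -0.0841 0.0758 mid -0.0041 bins 21 28
t 16.7 tool dock x,y [0.0902 0.011 ] z 0.0378 tool yaw -0.06 Fdock [-7.34 -0.63  2.92]
```

Emit:
{"fn": "move_arm", "kwargs": {
  "motion": [
    [[0.01,0,-0.001],[0,0,0]],
    [[0,0,0],[0,0,0]]
  ]
}}

```text
time_s: 16.9
position: [0.5042, 0.1033, 0.0378]
tool_rot: [[-0.032, 0.999, 0.001], [0.999, 0.032, -0.001], [-0.001, 0.001, -1.0]]
ft_force: [0.1, -6.3, 3.1]
grip_width: 0.0858
gripper_force: 3.5
```

Emit:
{"fn": "move_arm", "kwargs": {
  "motion": [
    [[0.01,0,-0.001],[0,0,0]],
    [[0,0,0],[0,0,0]]
  ]
}}

```text
time_s: 17.1
position: [0.5042, 0.1037, 0.0378]
tool_rot: [[-0.032, 0.999, 0.001], [0.999, 0.032, -0.001], [-0.001, 0.001, -1.0]]
ft_force: [0.4, -7.1, 3.5]
grip_width: 0.0851
gripper_force: 3.8
```

Emit:
{"fn": "move_arm", "kwargs": {
  "motion": [
    [[0.01,0,-0.001],[0,0,0]],
    [[0,0,0],[0,0,0]]
  ]
}}

```text
time_s: 17.3
position: [0.5042, 0.104, 0.0379]
tool_rot: [[-0.032, 0.999, 0.001], [0.999, 0.032, -0.001], [-0.001, 0.001, -1.0]]
ft_force: [0.9, -8.8, 3.1]
grip_width: 0.0853
gripper_force: 4.5
```

Emit:
{"fn": "move_arm", "kwargs": {
  "motion": [
    [[0.006,0,-0.001],[0,0,0]],
    [[0,0,0],[0,0,0]]
  ]
}}

```text
time_s: 17.5
position: [0.5043, 0.1041, 0.0379]
tool_rot: [[-0.032, 0.999, 0.001], [0.999, 0.032, -0.001], [-0.001, 0.001, -1.0]]
ft_force: [1.1, -9.3, 2.7]
grip_width: 0.0854
gripper_force: 5.1
```

Emit:
{"fn": "move_arm", "kwargs": {
  "motion": [
    [[0.006,0,-0.001],[0,0,0]],
    [[0,0,0],[0,0,0]]
  ]
}}

```text
time_s: 17.7
position: [0.5043, 0.1043, 0.038]
tool_rot: [[-0.032, 0.999, 0.001], [0.999, 0.032, -0.002], [-0.002, 0.001, -1.0]]
ft_force: [1.3, -11.7, 1.7]
grip_width: 0.0853
gripper_force: 5.5
```

The force has risen from 7 to 11.7 N over the last millimetre of travel, so the bumper is solid. Backing off straight down the ramp, then up.

Emit:
{"fn": "move_arm", "kwargs": {
  "motion": [
    [[-0.01,0,0.001],[0,0,0]],
    [[-0.02,0,0.002],[0,0,0]],
    [[-0.04,0,0.002],[0,0,0]],
    [[-0.1,0,0],[0,0,0]],
    [[-0.3,0,0],[0,0,0]],
    [[-0.5,0,-0.1],[0,0,0]],
    [[-0.5,0,-0.5],[0,0,0]],
    [[-0.5,0,-0.8],[0,0,0]],
    [[-0.5,0,-0.8],[0,0,0]],
    [[-0.5,0,-0.8],[0,0,0]],
    [[-0.8,0,-0.4],[0,0,0]],
    [[-0.8,0,0],[0,0,0]],
    [[-0.8,0,0],[0,0,0]],
    [[0,0,0],[0,0,0]],
    [[0,0,0],[0,0,0]]
  ]
}}

```text
time_s: 19.2
position: [0.5119, -0.1643, 0.2071]
tool_rot: [[-0.03, 1.0, -0.001], [1.0, 0.03, 0.001], [0.001, -0.001, -1.0]]
ft_force: [0.9, -0.6, 0.0]
grip_width: 0.0853
gripper_force: 0.0
```

```bash
python3 -c "
from h import *
rear()
d=viewer.get_image('top');f=d['frame'];P=pts(d)
cv2.imwrite('pics/c7.png',cv2.resize(np.clip(f[180:310,130:330,::-1]*1.5,0,255).astype(np.uint8),None,fx=4,fy=4,interpolation=2))
rel=P[...,:2]-DO;x=rel@F
hsv=cv2.cvtColor(f,cv2.COLOR_RGB2HSV);hue=hsv[...,0].astype(int)
m=((hue<14)|(hue>172))&(hsv[...,1]>110)&(abs(rel@L)<.1)&(x>.05)&(x<.27)&(P[...,2]-x*.105>.02)&(P[...,2]<.1)
print(m.sum(),cv2.minAreaRect(np.stack([x[m],(rel@L)[m]],1).astype(np.float32)), np.linalg.lstsq(np.c_[x[m],(rel@L)[m],np.ones(m.sum())],P[...,2][m],rcond=None)[0])"
```

```text
rear x at y=0 0.103 yaw -0.51 y range -0.0853 0.0741 mid -0.0056 bins 26 28
t 19.25 tool dock x,y [-0.1761  0.0121] z 0.2072 tool yaw -0.11 Fdock [ 0.07 -0.39  1.12]
341 ((0.177423357963562, -0.0015186965465545654), (0.1598973423242569, 0.150417760014534), 89.97439575195312) [ 0.10683903 -0.00592055  0.03466501]
```

View pics/c7.png

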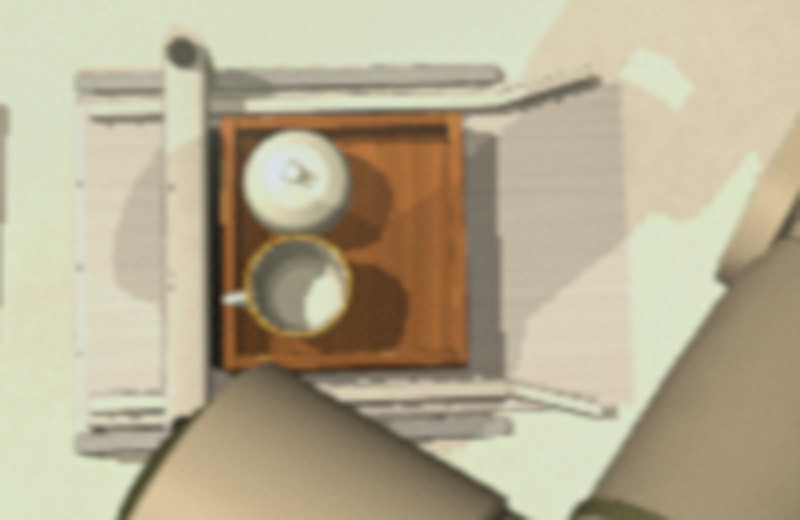

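The tray is square against the bumper (column 220), tilted 0.107 rad and has not slid back. The cup and pot are upright and the arm is clear.

```bash
python3 -c "
from rig import env
print(env.close_job())"
```

```text
the job is handed in; nothing more can be done
None
```

The tray is parked square against the stop with the bumper pushed fully in, the cup and pot upright and the arm clear; the job was handed in at about 19 s (no verdict was returned).

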